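# Register a bowl blank in the pilot-hole jig and lock the index pin

## Robot

A 6-joint arm with a two-finger parallel gripper is mounted at the origin on the work surface. World frame = base frame: x ahead of the robot, y to its left, z up, the work surface at z = 0. Lengths are in m, angles in rad, forces in N, time in s.
With the tool pointing down it reaches from about 0.325 to 0.85 m from the base axis. Payload 4.4 kg.
Tool frame: the origin (TCP) lies midway between the tips of the shut fingers; the grasp point (between the pads) lies 19 mm behind it (r.grasp_offset is the distance from the TCP to the grasp point, in m); z points along the fingers, y is the line along which they close (so a half turn about z gives the same grasp; the last joint's range is limited). The gripper opens to 94 mm and grips with 3 to 60 N. Pads are 16 mm wide; open, the fingers measure 119 mm over their backs; the gripper's body (75 mm by 177 mm) begins 78 mm behind the grasp point.
Start: joints at [-1.482, 0.207, 1.542, -0, 1.393, -0.15], TCP at [0.137, -0.559, 0.205] pointing down, gripper open.
Joint ranges: [-2.73, 2.73], [-0.86, 2.22], [0.23, 2.46], [-1.11, 4.25], [0.08, 2.63], [-2.82, 2.82]. Speed limits (rad/s): [2.79, 2.79, 3.14, 3.14, 3.14, 3.14].

## Interface

Orientations are given as [roll, pitch, yaw] about the fixed x, y, z axes, in that order (R = Rz(yaw) Ry(pitch) Rx(roll)).
In Python, from station import r, read_camera, workorder gives the robot as it stands. The module is installed in compiled form; this text tells all that it offers.
- The arm moves only by the tool arm_command, never from a script. Its arguments are lists of equal length, an entry for each row: "grip": the gripper command: -1 is shut, 1 is fully open, values between are in proportion; "translation": the shift along the tool's x, y, z in cm, a list of three; "rot": the turn, a rotation vector about the tool's x, y, z in rad, a list of three. In form: {"grip": [grip, ...], "translation": [[x, y, z], ...], "rot": [[wx, wy, wz], ...]}. A call has 1 to 8 rows; each row shifts and turns the commanded pose from where the row before left it, along the tool's axes as they then stand; what a row does not reach is not made up. A row lasts 1/8 s, in which the tool goes at most 62.5 mm and 10.7 degrees, less where a joint would pass 70% of its speed; a pose out of reach is approached as far as the arm can. A call with a gripper value outside its range is refused whole. The fingers move at their own pace and stop on an object; "grip_force" is the grip in N (left out, the last holds). Time passes only in rows, so rows that do not move let the fingers close. It gives the time, the measured TCP pose, the force, the opening and the grip force at its end, in the units of the state.
- r.get_obs(): the state, without advancing time (a new reading comes with each control period).
- read_camera(name): name is "scene" or "top" or "wrist"; returns a dict with "pixels" (400x640x3 uint8, blue, green, red), "range_z" (400x640 float32, m along the optical axis (not along the pixel's ray), 0 where there is no reading), "intrinsics" (3x3 intrinsics, pixels), "D" ([k1, k2, p1, p2, k3] as OpenCV has them; the pictures are not rectified), "world_from_camera" (4x4, takes a point from camera to world coordinates). Camera axes: x right, y down, z forward; pixel columns grow to the right and rows downward; lengths in m; the calibration is good to about 2 mm. A picture is of the moment at which its call begins.
- workorder.close_job(): hands the job in; it is judged then, once.
The state is a dict: "t": time; "qpos": joint angles; "dq": joint speeds; "joint_torque": joint torques, N m; "eef_pos": TCP position; "tool_rot": TCP orientation; "wrist_force": force on the tool from outside, world axes, zero at the start; "moment": the same for the moment, N m; "finger_gap": finger opening in m; "grasp_force": force on a finger pad.
Only numpy, scipy, OpenCV 4.12 (cv2) and the standard library are available. Lean on these libraries where they do the work, as an engineer would, in place of code of your own. Each camera call takes 0.05 s, during which the arm holds its last target. There are 200 camera calls.

## Task

Push the drilled wooden blank on the plywood jig under the blue bridge until it sits flush against both aluminium stops, the end stop and the side stop. Then press the red knob of the sprung index pin straight down, so that the pin enters the hole in the blank and the latch catches and holds it down. Let go, leaving the blank flush against both stops, and do not disturb the bowl, the cup or the cork block.

Things in the scene. Friction and masses are not known exactly. Their poses are not given: they have to be found in the camera images.
- jig: Fixed jig: plywood base 290 x 230 x 18 mm; origin at the centre of its underside, on the table; x away from the robot (at yaw 0), y left, z up. All points on it have its axes; mm below are in this jig frame. Fixed parts besides those listed: brass guide bush, radius 10, under the bridge at x=70 y=0, z 80-145; dark latch housing on the bridge, x 60-112, y -21 to 21, up to z=191, below the knob.
- end_stop (a point): On the face of the aluminium end stop, at its foot (jig x=120, y=-6, z=18). The face looks to the jig's -x; the bar is 12 mm thick, runs y -43.5 to 31.5 and stands 20 mm over the base.
- side_stop (a point): On the face of the aluminium side stop, at its foot (jig x=25, y=45, z=18). The face looks to the jig's -y; the bar is 12 mm thick, runs x -50 to 100 and stands 20 mm over the base.
- bridge_edge (a point): Middle of the lower front edge of the blue bridge plate (jig x=17, y=0, z=145). The plate spans x 17-155, y -40 to 40, z 145-157, on two posts (radius 9; x=143, y=-30 and 30) behind the end stop. The seat of the blank lies wholly under it; the gap is open towards -x and -y, to be entered with the tool leaning back out of it, tilted 25 to 40 degrees.
- blank: Loose olive-wood blank, 100 (its x) x 90 (its y) x 28 mm high, 0.14-0.28 kg, sanded (friction on jig 0.3-0.4), vertical 13 mm through hole at its centre. Origin at the centre of its underside. It starts flat on the jig base (z=18), nearer the robot than its seat: 45 to 75 mm short of it in the jig's x, 8 to 22 mm to its -y side, turned up to 0.2 rad from the jig's axes.
- seat (a point): Point fixed on the jig (jig x=70, y=0, z=18 mm) with the jig's axes: where the blank's origin lies when the blank is flush against both stops. The pin's axis passes through it.
- knob_top (a point): Centre of the flat top of the red mushroom knob (34 mm diameter, 16 mm high) on the index pin, vertically above the seat; 221 mm over the table with the pin up. Moves down with the pin.
- index_pin (a joint): Downward travel (m) of the upright 9 mm index pin: 0 up (tip 6 mm over the blank), 0.028 lowest. Its spring pushes up with about 6 N when up, 12 N when down. At 0.024 a sprung latch snaps over its collar and holds it at 0.022-0.025; let go sooner, it springs back. With the hole over about 2 mm off axis it lands on the wood and cannot latch. It cannot be unlatched.
- bowl: Loose dark turned bowl, 84 mm diameter, 42 mm high, standing on the table; origin at the centre of its underside. Leave alone.
- cup: Loose turned wooden cup, 72 mm diameter, 62 mm high, standing on the table; origin at the centre of its underside. Leave alone.
- sanding_block: Loose cork sanding block 100 x 60 x 30 mm lying on the table; origin at the centre of its underside. Leave alone.
Things that resemble listed ones, but are neither listed nor needed, are in the scene too. Of the things that look like the blank, the largest one is meant.

How it is judged:
On the way, in this order (a step that is already met when the one before it is completed fails the run):
1. the blank is flush against the end stop and the side stop, the pin still up (x of blank in the frame of seat above -0.0025 m and y of blank in the frame of seat above -0.0025 m and z of blank in the frame of seat below 0.003 m and angle between the x axis of blank and the x axis of jig, either way round below 0.035 rad and value of joint index_pin below 0.005 m), for 0.2 s.
2. the pin is pressed down through the hole to its latch (value of joint index_pin above 0.021 m), for 0.2 s.
At the end, for the whole second after the job is handed in: The blank lies flat on the jig base within 2.5 mm of both the end stop and the side stop and within 2 degrees of square, at rest, and the index pin, let go, stays latched down (joint above 0.021 m) (x of blank in the frame of seat above -0.0025 m and y of blank in the frame of seat above -0.0025 m and z of blank in the frame of seat below 0.003 m and angle between the x axis of blank and the x axis of jig, either way round below 0.035 rad and value of joint index_pin above 0.021 m and linear speed of blank below 0.02 m/s); the robot touches nothing.
It fails at once if the bowl is moved more than 20 mm (distance of bowl from where it was at the start of the episode above 0.02 m).
It fails at once if the cup is moved more than 20 mm (distance of cup from where it was at the start of the episode above 0.02 m).
It fails at once if the cork block is moved more than 20 mm (distance of sanding_block from where it was at the start of the episode above 0.02 m).
It also fails if it takes over 72 s, if anything falls off the work surface, if the arm or the gripper's body presses on something with over 40 N, if the wrist force passes 120 N, or if a joint passes its speed limit or range.

## Working session

There is one attempt and no reset: what is moved stays moved. The work goes in short steps, Python scripts to look and compute and a tool call to move; the robot and the scene stay as the last step left them, time stands still between calls to the robot, and variables do not carry over. Pictures are saved under pics/ and viewed, at most 10 in all, crops included, and the job is handed in when it is done.

Besides the shell and the picture viewer there is one more tool, called after "Request:" as name(argument=value, ...) on one line, values as JSON. arm_command: Moves the arm, as the interface text tells. Its arguments: {"type":"object","properties":{"grip":{"type":"array"},"translation":{"type":"array"},"rot":{"type":"array"},"grip_force":{"type":"number"}},"required":["grip","translation","rot"]}

```bash
mkdir -p pics
cat > h.py <<'E'
import numpy as np, cv2
from station import r, read_camera, workorder
from scipy.spatial.transform import Rotation as Ro
def cam(n,f=None):
    c=read_camera(n)
    if f: cv2.imwrite('pics/'+f,c['pixels'])
    np.savez('/tmp/'+n+'.npz',**c)
    return c
def pts(c,uv,z=None):
    uv=np.array(uv,float).reshape(-1,1,2)
    n=cv2.undistortPoints(uv,c['intrinsics'],c['D']).reshape(-1,2)
    T=c['world_from_camera']; out=[]
    for (x,y),(u,v) in zip(n,uv.reshape(-1,2)):
        d=np.array([x,y,1.])
        if z is None: s=c['range_z'][int(round(v)),int(round(u))]
        else: s=(z-T[2,3])/(T[:3,:3]@d)[2]
        out.append(T[:3,:3]@(d*s)+T[:3,3])
    return np.array(out)
E
python3 - <<'E'
from h import *
for n in('scene','top'): cam(n,n+'1.png')
o=r.get_obs();print(o)
E
```

```text
{'t': 0.1, 'qpos': array([-1.48148012e+00,  2.07362551e-01,  1.54276948e+00, -9.78994876e-06,
        1.39347885e+00, -1.50499156e-01]), 'dq': array([-2.75798276e-05, -2.59451897e-03, -3.70457409e-03, -2.55967720e-03,
        9.20555732e-04, -3.33612597e-05]), 'joint_torque': array([ 1.55762446e-04, -3.71863246e+01, -2.82293129e+01,  7.00357882e-02,
        3.11429822e-02, -4.76608432e-05]), 'eef_pos': array([ 0.13649838, -0.55783603,  0.20441088]), 'tool_rot': array([-3.13959579e+00, -2.93072008e-04,  2.39816809e-01]), 'wrist_force': array([0.47711055, 0.31789501, 0.57974868]), 'moment': array([-0.04738009, -0.03432229, -0.05144804]), 'grasp_force': 0.0, 'finger_gap': 0.09422874051234224}
```

View pics/scene1.png

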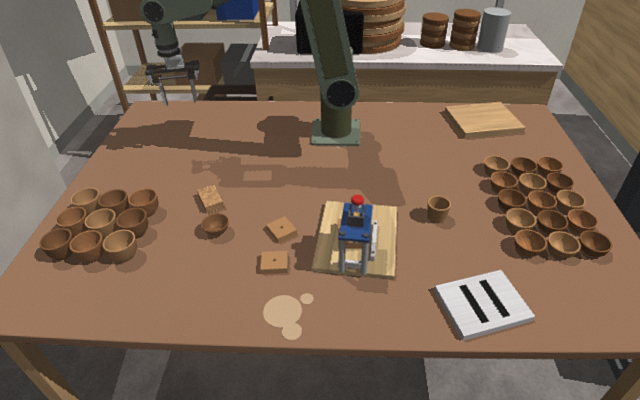

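View pics/top1.png

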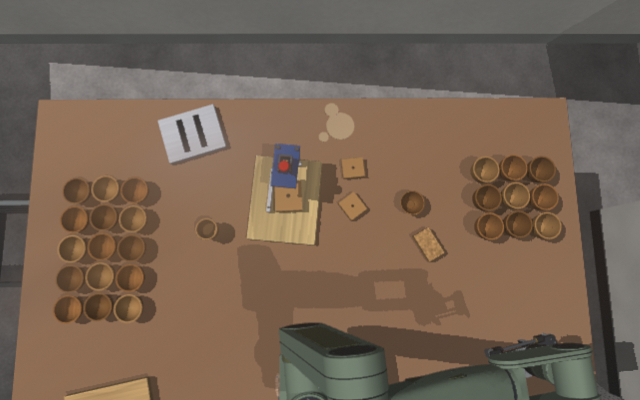

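The scene view (1st) shows the jig with the blue bridge at about (355,235). In the top view (2nd), the blank look-alikes are at (289,196) on the jig, and at (353,168) and (352,206) on the table. The one on the jig matches the description. The bowl is at (413,203), the cup at (206,229) and the cork at (429,244). I'll check the choice in a close crop.

Run:
```python
from h import *
c=dict(np.load('/tmp/top.npz'))
im=c['pixels'][135:255,235:375]
cv2.imwrite('pics/crop.png',cv2.resize(im,None,fx=5,fy=5,interpolation=cv2.INTER_CUBIC))
print(c['intrinsics'],c['world_from_camera'])
print(pts(c,[(285,165),(289,205),(206,229),(413,203),(429,244),(353,168),(352,206)]))
```

```text
[[445.51420318   0.         317.70343601]
 [  0.         445.51420318 199.96843534]
 [  0.           0.           1.        ]] [[-0.01272904 -0.9873798   0.15785784  0.35910152]
 [-0.99963157  0.00878087 -0.02568318  0.00288158]
 [ 0.02397293 -0.1581266  -0.98712779  1.52259627]
 [ 0.          0.          0.          1.        ]]
[[ 0.67421661  0.06557274  0.22040498]
 [ 0.57913369  0.06078235  0.04535142]
 [ 0.50502273  0.34335091  0.00822083]
 [ 0.58842835 -0.36717349  0.00356914]
 [ 0.44439733 -0.40762925  0.03258265]
 [ 0.70917093 -0.15933572  0.02535992]
 [ 0.58028687 -0.15512778  0.00072619]]
```

View pics/crop.png

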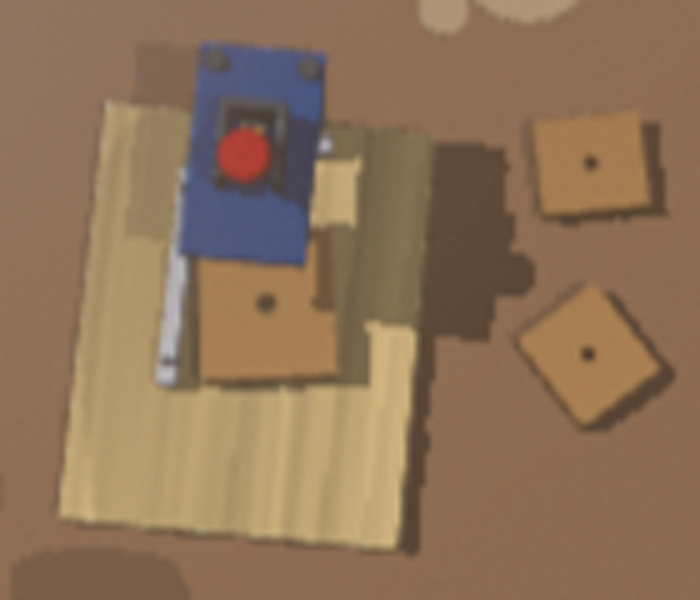

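The crop shows the blank on the jig with its hole at (266,302). It is larger than the two pieces on the table at (590,162) and (588,353), so the choice holds. The jig corners are at about (107,101), (432,130), (60,518) and (400,550).

```bash
cat >> h.py <<'E'
def up(p): return [(235+(x+.5)/5-.5,135+(y+.5)/5-.5) for x,y in p]
E
python3 - <<'E'
from h import *
c=dict(np.load('/tmp/top.npz'))
J=pts(c,up([(107,101),(432,130),(400,550),(60,518)]),.018)
M=np.array([(145,115),(145,-115),(-145,-115),(-145,115)])/1000
# rigid fit
Jc,Mc=J[:,:2].mean(0),M.mean(0);H=(M-Mc).T@(J[:,:2]-Jc);yaw=np.arctan2(H[0,1]-H[1,0],H[0,0]+H[1,1])
R=np.array([[np.cos(yaw),-np.sin(yaw)],[np.sin(yaw),np.cos(yaw)]])
print('jig',Jc,yaw,(J[:,:2]-Jc-M@R.T)*1000)
k=pts(c,up([(244,155)]),.221)[0];print('knob',k,(k[:2]-Jc)@R)
b=pts(c,up([(266,302),(200,383),(337,375)]),.046);print(b,(b[:,:2]-Jc)@R*1000)
br=pts(c,up([(181,253),(305,266),(203,43),(326,55)]),.157);print((br[:,:2]-Jc)@R*1000)
s=pts(c,up([(157,383),(176,385),(187,260)]),.038);print((s[:,:2]-Jc)@R*1000)
E
```

```text
jig [0.60436259 0.07671096] -0.09677583937925748 [[ 0.36988196 -1.50684558]
 [ 0.42088824  2.28852312]
 [-1.29429204 -0.13581338]
 [ 0.50352183 -0.64586415]]
knob [0.6722652  0.07032494 0.221     ] [0.06820193 0.00020494]
[[0.61302286 0.06469487 0.046     ]
 [0.55856475 0.10879432 0.046     ]
 [0.56309253 0.01739122 0.046     ]] [[  9.78080127 -11.12306642]
 [-48.68359425  27.50803174]
 [-35.34519309 -63.02988986]]
[[ 17.3994818   37.99746538]
 [ 16.02125269 -39.61361367]
 [153.20291533  37.76782174]
 [152.44894578 -40.37231954]]
[[-50.17237998  56.85343034]
 [-50.41017128  44.05205635]
 [ 35.12603987  45.25655737]]
```

```bash
cat >> h.py <<'E'
JO=np.array([.6044,.0767,0]);RJ=Ro.from_euler('z',-.0968)
def orient(mode,t=.55):
    s,c=np.sin(t),np.cos(t)
    A={'x':[(c,0,s),(0,-1,0),(s,0,-c)],'y':[(0,c,s),(1,0,0),(0,s,-c)],'d':[(1,0,0),(0,-1,0),(0,0,-1)]}[mode]
    return RJ*Ro.from_matrix(np.array(A).T)
def go(p,mode,t=.55):
    """p jig mm; prints rotvec, and translation cm in tool frame before / after the rotation"""
    o=r.get_obs();P=o['eef_pos'];Q=Ro.from_euler('xyz',o['tool_rot']);G=orient(mode,t)
    d=(JO+RJ.apply(np.array(p)/1000)-P)*100
    np.set_printoptions(precision=3,suppress=True)
    print('jig now',RJ.inv().apply(P-JO)*1000,'F',RJ.inv().apply(o['wrist_force']),'t',o['t'],'gap',o['finger_gap'])
    print('rot',(Q.inv()*G).as_rotvec(),'| trans first',Q.inv().apply(d),'| trans after rot',G.inv().apply(d),np.linalg.norm(d))
E
python3 -c "
from h import *
go((-85,-8,180),'x')"
```

```text
jig now [-404.384 -676.788  204.411] F [0.444 0.363 0.58 ] t 0.1 gap 0.09422874051234224
rot [-0.095  0.545  0.327] | trans first [ 52.235 -52.571   2.561] | trans after rot [ 25.952 -66.879  18.775] 74.15382135473399
```

Request:
arm_command(grip=[0.06, 0.06, 0.06, 0.06, 0.06, 0.06, 0.06, 0.06], translation=[[4, -4, 0.2], [4, -4, 0.2], [4, -4, 0.2], [4, -4, 0.2], [4, -4, 0.2], [4, -4, 0.2], [4, -4, 0.2], [4, -4, 0.2]], rot=[[0, 0, 0], [0, 0, 0], [0, 0, 0], [0, 0, 0], [0, 0, 0], [0, 0, 0], [0, 0, 0], [0, 0, 0]])

```text
t: 1.1
eef_pos: [0.3718, -0.1699, 0.1893]
tool_rot: [3.141, -0.0, 0.239]
wrist_force: [-0.2, -0.8, -0.2]
finger_gap: 0.0499
grasp_force: 0.0
```

Request:
arm_command(grip=[0.06, 0.06, 0.06, 0.06, 0.06, 0.06, 0.06, 0.06], translation=[[4, -4, 0.2], [4, -4, 0.2], [4, -4, 0.2], [4, -4, 0.2], [0, 0, 0], [0, 0, 0], [0, 0, 0], [0, 0, 0]], rot=[[0, 0, 0], [0, 0, 0], [0, 0, 0], [0, 0, 0], [-0.024, 0.136, 0.082], [-0.024, 0.136, 0.082], [-0.024, 0.136, 0.082], [-0.024, 0.136, 0.082]])

```text
t: 2.1
eef_pos: [0.4885, 0.0217, 0.1814]
tool_rot: [3.139, -0.554, -0.099]
wrist_force: [0.4, 0.1, -0.3]
finger_gap: 0.0498
grasp_force: 0.0
```

```bash
python3 -c "
from h import *
go((-85,-8,32),'x')"
```

```text
jig now [-109.992  -65.983  181.404] F [ 0.396  0.178 -0.339] t 2.1 gap 0.049764939753534694
rot [ 0.004 -0.004 -0.002] | trans first [-5.746 -5.841 13.998] | trans after rot [-5.679 -5.798 14.043] 16.219760749253375
```

Request:
arm_command(grip=[0.06, 0.06, 0.06, 0.06, 0.06], translation=[[-1.4, -1.45, 3.5], [-1.4, -1.45, 3.5], [-1.4, -1.45, 3.5], [-1.4, -1.45, 3.5], [0, 0, 0]], rot=[[0, 0, 0], [0, 0, 0], [0, 0, 0], [0, 0, 0], [0, 0, 0]])

```text
t: 2.72
eef_pos: [0.5159, 0.0769, 0.028]
tool_rot: [3.136, -0.54, -0.093]
wrist_force: [-0.0, 0.1, -0.3]
finger_gap: 0.0495
grasp_force: 0.0
```

Run:
```python
from h import *
go((-45,-8,30),'x')
a=cam('wrist')['pixels'];b=cam('top')['pixels'][120:260,230:390]
cv2.imwrite('pics/w2.png',np.hstack([a[::1,:],cv2.resize(b,(160,140))]) if 0 else a)
```

```text
jig now [-88.062  -8.317  27.973] F [-0.032  0.144 -0.268] t 2.725 gap 0.049523599041484616
rot [0.004 0.01  0.003] | trans first [ 3.798 -0.027  2.039] | trans after rot [ 3.777 -0.032  2.078] 4.311133769480124
```

View pics/w2.png

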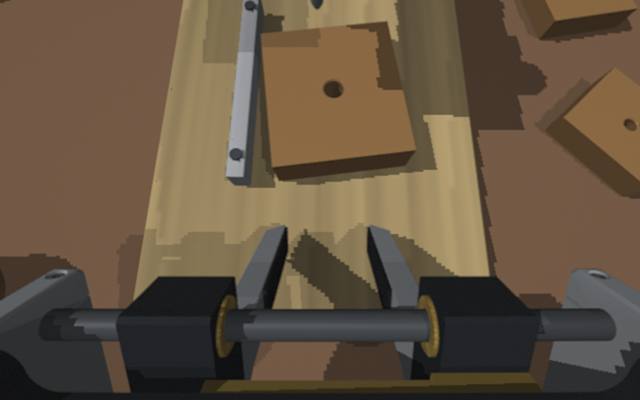

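The wrist view shows both fingertips (285,230 and 370,230) squarely behind the blank, whose near corners are at (275,180) and (415,150). I'll push along jig +x.

Request:
arm_command(grip=[0.06, 0.06, 0.06, 0.06, 0.06, 0.06, 0.06, 0.06], translation=[[0.86, 0, 0.52], [0.86, 0, 0.52], [0.6, 0, 0.36], [0.6, 0, 0.36], [0.6, 0, 0.36], [0.6, 0, 0.36], [0.6, 0, 0.36], [0.6, 0, 0.36]], rot=[[0, 0, 0], [0, 0, 0], [0, 0, 0], [0, 0, 0], [0, 0, 0], [0, 0, 0], [0, 0, 0], [0, 0, 0]])

```text
t: 3.82
eef_pos: [0.5818, 0.0704, 0.0329]
tool_rot: [3.138, -0.549, -0.096]
wrist_force: [-1.0, 0.1, -0.5]
finger_gap: 0.0499
grasp_force: 0.2
```

Run:
```python
from h import *
go((5,-8,29),'x')
```

```text
jig now [-21.919  -8.508  32.912] F [-0.975 -0.009 -0.496] t 3.825 gap 0.04990324502618852
rot [0.003 0.001 0.001] | trans first [ 2.092 -0.055  1.739] | trans after rot [ 2.09  -0.051  1.741] 2.7206345784508454
```

Request:
arm_command(grip=[0.06, 0.06, 0.06, 0.06, 0.06, 0.06], translation=[[0.42, 0, 0.35], [0.42, 0, 0.35], [0.42, 0, 0.35], [0.42, 0, 0.35], [0.42, 0, 0.35], [0, 0, 0]], rot=[[0, 0, 0], [0, 0, 0], [0, 0, 0], [0, 0, 0], [0, 0, 0], [0, 0, 0]])

```text
t: 4.58
eef_pos: [0.609, 0.0677, 0.0293]
tool_rot: [3.138, -0.55, -0.096]
wrist_force: [0.0, 0.2, -0.6]
finger_gap: 0.0497
grasp_force: 0.0
```

Request:
arm_command(grip=[0.06, 0.06, 0.06], translation=[[0.26, 0, 0.15], [0.17, 0, 0.1], [0, 0, 0]], rot=[[0, 0, 0], [0, 0, 0], [0, 0, 0]])

```text
t: 4.95
eef_pos: [0.6135, 0.0673, 0.0293]
tool_rot: [3.138, -0.55, -0.096]
wrist_force: [-0.7, 1.0, 0.1]
finger_gap: 0.05
grasp_force: 0.1
```

Run:
```python
from h import *
go((13,-8,29),'x')
```

```text
jig now [ 9.952 -8.514 29.349] F [-0.802  0.948  0.117] t 4.95 gap 0.05001983429842823
rot [0.003 0.    0.001] | trans first [ 0.242 -0.052  0.189] | trans after rot [ 0.242 -0.051  0.189] 0.3110444991561608
```

Continue in 2 mm rows, watching the force.

Request:
arm_command(grip=[0.06, 0.06, 0.06], translation=[[0.17, 0, 0.1], [0, 0, 0], [0, 0, 0]], rot=[[0, 0, 0], [0, 0, 0], [0, 0, 0]])

```text
t: 5.32
eef_pos: [0.6152, 0.0671, 0.0292]
tool_rot: [3.138, -0.55, -0.096]
wrist_force: [-1.7, -0.5, -0.1]
finger_gap: 0.0497
grasp_force: 0.5
```

Request:
arm_command(grip=[0.06, 0.06], translation=[[0.13, 0, 0.08], [0, 0, 0]], rot=[[0, 0, 0], [0, 0, 0]])

```text
t: 5.58
eef_pos: [0.6156, 0.067, 0.0286]
tool_rot: [3.137, -0.547, -0.096]
wrist_force: [-5.4, 0.8, 2.6]
finger_gap: 0.0496
grasp_force: 2.5
```

Request:
arm_command(grip=[0.06, 0.06], translation=[[0.13, 0, 0.08], [0, 0, 0]], rot=[[0, 0, 0], [0, 0, 0]])

```text
t: 5.82
eef_pos: [0.6159, 0.0669, 0.0278]
tool_rot: [3.137, -0.545, -0.095]
wrist_force: [-7.9, 1.5, 4.4]
finger_gap: 0.0503
grasp_force: 4.0
```

Request:
arm_command(grip=[0.06, 0.06, 0.06, 0.06, 0.06, 0.06, 0.06, 0.06], translation=[[-1.2, 0, -0.7], [0, 0, -5], [0, 0, -5], [0, 0, -5], [0, 5, 0], [0, 5, 0], [0, 5, 0], [0, 3, 0]], rot=[[0, 0, 0], [0, 0, 0], [0, 0, 0], [0, 0, 0], [0, 0, 0], [0, 0, 0], [0, 0, 0], [0, 0, 0]])

```text
t: 6.82
eef_pos: [0.5088, -0.1054, 0.1584]
tool_rot: [3.136, -0.552, -0.097]
wrist_force: [-0.9, -0.5, -0.8]
finger_gap: 0.0499
grasp_force: 0.0
```

Run:
```python
from h import *
go((65,-130,150),'y')
cv2.imwrite('pics/t3.png',cv2.resize(cam('top')['pixels'][135:255,235:375],None,fx=5,fy=5,interpolation=cv2.INTER_CUBIC))
```

```text
jig now [ -77.536 -190.499  158.399] F [-0.811 -0.628 -0.81 ] t 6.825 gap 0.04988433742663128
rot [ 0.828  0.002 -1.339] | trans first [11.691 -6.104  8.157] | trans after rot [ 4.719 14.254  3.878] 15.507187002523096
```

View pics/t3.png

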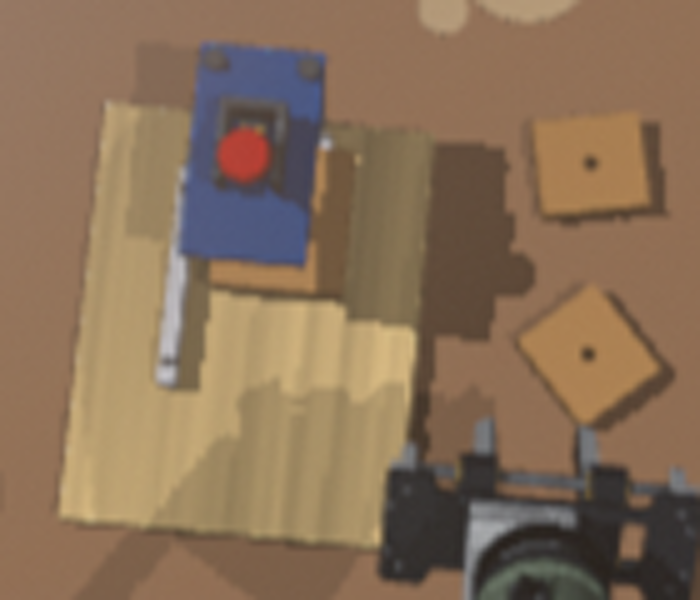

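The blank is now up against the end stop: its rear edge runs (208,285)–(335,297), square to the jig, with a gap of about 14 mm left to the side stop. Next I reorient for the +y push.

Request:
arm_command(grip=[0.06, 0.06, 0.06, 0.06, 0.06, 0.06, 0.06, 0.06], translation=[[0, 0, 0], [0, 0, 0], [0, 0, 0], [0, 0, 0], [0, 0, 0], [0, 0, 0], [0, 0, 0], [0, 0, 0]], rot=[[0.092, 0, -0.149], [0.092, 0, -0.149], [0.092, 0, -0.149], [0.092, 0, -0.149], [0.092, 0, -0.149], [0.092, 0, -0.149], [0.092, 0, -0.149], [0.092, 0, -0.149]])

```text
t: 7.88
eef_pos: [0.5085, -0.1032, 0.1567]
tool_rot: [-3.135, -0.547, 1.275]
wrist_force: [-0.1, 0.1, -0.5]
finger_gap: 0.0499
grasp_force: 0.0
```

Request:
arm_command(grip=[0.06, 0.06, 0.06, 0.06, 0.06, 0.06], translation=[[0, 0, 0], [0.9, 4.7, -0.5], [0.9, 4.7, -0.5], [0.9, 4.7, -0.5], [0, 0, 0], [0, 0, 0]], rot=[[0.092, 0, -0.149], [0, 0, 0], [0, 0, 0], [0, 0, 0], [0, 0, 0], [0, 0, 0]])

```text
t: 8.62
eef_pos: [0.6497, -0.1044, 0.1821]
tool_rot: [-3.132, -0.549, 1.445]
wrist_force: [0.7, -0.2, 0.5]
finger_gap: 0.0496
grasp_force: 0.0
```

Run:
```python
from h import *
go((67,-95,29),'y')
```

```text
jig now [  62.56  -175.884  182.097] F [ 0.705 -0.13   0.537] t 8.625 gap 0.04962568686947904
rot [ 0.005  0.001 -0.025] | trans first [-1.078  0.381 17.283] | trans after rot [-1.107  0.444 17.28 ] 17.32064717116836
```

Request:
arm_command(grip=[0.06, 0.06, 0.06, 0.06, 0.06, 0.06], translation=[[0, 0, 0], [-0.28, 0.11, 4.3], [-0.28, 0.11, 4.3], [-0.28, 0.11, 4.3], [-0.28, 0.11, 4.3], [0, 0, 0]], rot=[[0.005, 0, -0.025], [0, 0, 0], [0, 0, 0], [0, 0, 0], [0, 0, 0], [0, 0, 0]])

```text
t: 9.38
eef_pos: [0.6588, -0.0232, 0.0269]
tool_rot: [-3.134, -0.552, 1.472]
wrist_force: [0.5, 0.1, -0.1]
finger_gap: 0.0497
grasp_force: 0.0
```

Run:
```python
from h import *
go((67,-75,29),'y')
```

```text
jig now [ 63.841 -94.175  26.927] F [ 0.468  0.192 -0.073] t 9.375 gap 0.04967599855029961
rot [-0.006 -0.002 -0.002] | trans first [1.742 0.318 0.827] | trans after rot [1.743 0.316 0.825] 1.9544028944240157
```

Request:
arm_command(grip=[0.06, 0.06, 0.06, 0.06, 0.06, 0.06, 0.06, 0.06], translation=[[0.45, 0, 0.23], [0.45, 0, 0.23], [0.43, 0, 0.26], [0.43, 0, 0.26], [0.43, 0, 0.26], [0.43, 0, 0.26], [0.43, 0, 0.26], [0, 0, 0]], rot=[[0, 0, 0], [0, 0, 0], [0, 0, 0], [0, 0, 0], [0, 0, 0], [0, 0, 0], [0, 0, 0], [0, 0, 0]])

```text
t: 10.38
eef_pos: [0.6664, 0.0101, 0.0312]
tool_rot: [3.139, -0.55, 1.475]
wrist_force: [0.6, 0.4, 0.5]
finger_gap: 0.0503
grasp_force: 0.0
```

Request:
arm_command(grip=[0.06, 0.06], translation=[[0.26, 0, 0.15], [0, 0, 0]], rot=[[0, 0, 0], [0, 0, 0]])

```text
t: 10.62
eef_pos: [0.6667, 0.0127, 0.0312]
tool_rot: [3.139, -0.55, 1.475]
wrist_force: [0.3, -0.1, 0.0]
finger_gap: 0.0498
grasp_force: 0.0
```

Run:
```python
from h import *
go((67,-52.5,29),'y')
```

```text
jig now [ 68.163 -57.699  31.22 ] F [ 0.334 -0.086  0.048] t 10.625 gap 0.04983720990883695
rot [0.002 0.    0.001] | trans first [ 0.327 -0.117  0.461] | trans after rot [ 0.327 -0.116  0.461] 0.5771611518392038
```

Request:
arm_command(grip=[0.06, 0.06, 0.06], translation=[[0.15, 0, 0.2], [0.17, 0, 0.1], [0, 0, 0]], rot=[[0, 0, 0], [0, 0, 0], [0, 0, 0]])

```text
t: 11.0
eef_pos: [0.6672, 0.0166, 0.0304]
tool_rot: [3.139, -0.549, 1.475]
wrist_force: [0.4, -1.0, 0.2]
finger_gap: 0.0498
grasp_force: 0.5
```

Request:
arm_command(grip=[0.06, 0.06], translation=[[0.13, 0, 0.08], [0, 0, 0]], rot=[[0, 0, 0], [0, 0, 0]])

```text
t: 11.25
eef_pos: [0.6673, 0.0171, 0.0304]
tool_rot: [3.139, -0.547, 1.475]
wrist_force: [-1.5, -4.9, 0.8]
finger_gap: 0.0493
grasp_force: 2.4
```

Request:
arm_command(grip=[0.06, 0.06], translation=[[0.13, 0, 0.08], [0, 0, 0]], rot=[[0, 0, 0], [0, 0, 0]])

```text
t: 11.5
eef_pos: [0.6674, 0.0174, 0.0304]
tool_rot: [3.138, -0.546, 1.475]
wrist_force: [-2.7, -8.2, 2.6]
finger_gap: 0.0501
grasp_force: 4.2
```

Request:
arm_command(grip=[0.06, 0.06, 0.06, 0.06, 0.06, 0.06], translation=[[-1.2, 0, -0.7], [0, 0, -4.5], [0, 0, -4.5], [0, 0, -4.5], [0, 0, -4.5], [0, 0, 0]], rot=[[0, 0, 0], [0, 0, 0], [0, 0, 0], [0, 0, 0], [0, 0, 0], [0, 0, 0]])

```text
t: 12.25
eef_pos: [0.6591, -0.0901, 0.1878]
tool_rot: [3.13, -0.547, 1.477]
wrist_force: [0.2, 0.2, -0.3]
finger_gap: 0.0495
grasp_force: 0.0
```

Run:
```python
from h import *
go((-20,-150,200),'x')
c=cam('top'); s=cam('scene')
a=cv2.resize(c['pixels'][150:210,255:325],None,fx=8,fy=8,interpolation=cv2.INTER_CUBIC)
cv2.imwrite('pics/t4.png',a)
```

```text
jig now [  70.572 -160.758  187.815] F [ 0.228  0.175 -0.28 ] t 12.25 gap 0.049492395304942496
rot [-0.811 -0.006  1.342] | trans first [ 1.58  -9.047 -0.573] | trans after rot [-7.085 -1.076 -5.773] 9.201871858975041
```

View pics/t4.png

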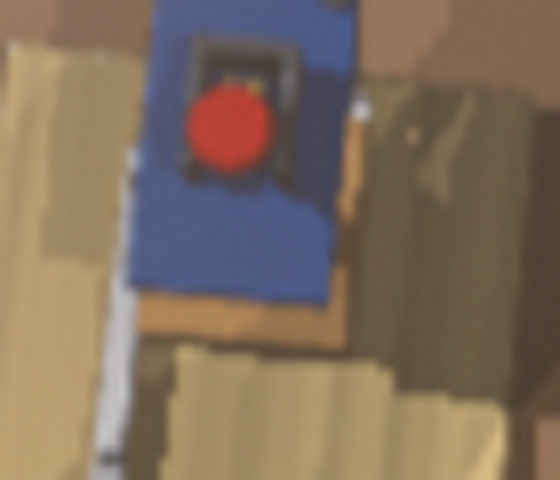

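The blank now touches the side stop: its rear edge runs (138,330)–(345,347) and its right edge is near (355,150)–(345,347). I'll put numbers on that.

Run:
```python
from h import *
c=dict(np.load('/tmp/top.npz'))
f=lambda p:[(255+(x+.5)/8-.5,150+(y+.5)/8-.5) for x,y in p]
q=pts(c,f([(138,330),(345,347),(346,270),(362,130)]),.046);print(RJ.inv().apply(q-JO)*1000)
k=pts(c,f([(231,127)]),.221);print('knob',RJ.inv().apply(k-JO)*1000, k)
```

```text
[[ 19.23077997  43.68113869  46.        ]
 [ 19.67131725 -43.52430377  46.        ]
 [ 52.54538148 -40.94177767  46.        ]
 [113.44856976 -42.19050189  46.        ]]
knob [[6.86698457e+01 1.50246701e-01 2.21000000e+02]] [[0.67276289 0.07021268 0.221     ]]
```

Allowing for the 1 mm frame bias seen at the knob, the blank is flush. Next I shut the fingers, turn upright and go above the knob.

Run:
```python
from h import *
go((69,0,270),'y',0)
```

```text
jig now [  67.605 -158.132  183.078] F [-0.004  0.01  -0.797] t 12.35 gap 0.05017039454711935
rot [ 0.002 -0.55  -0.   ] | trans first [18.024  0.144  0.86 ] | trans after rot [15.813  0.14  -8.692] 18.04527500340189
```

Request:
arm_command(grip=[-1, -1, -1, -1, -1, -1, -1, -1], translation=[[0, 0, 0], [0, 0, 0], [0, 0, 0], [0, 0, 0], [0, 0, -4.4], [0, 0, -4.4], [0, 0, 0], [0, 0, 0]], rot=[[0, -0.1375, 0], [0, -0.1375, 0], [0, -0.1375, 0], [0, -0.1375, 0], [0, 0, 0], [0, 0, 0], [0, 0, 0], [0, 0, 0]])

```text
t: 13.35
eef_pos: [0.6553, -0.0863, 0.2686]
tool_rot: [-3.139, -0.0, 1.475]
wrist_force: [0.6, -0.8, -1.9]
finger_gap: 0.0006
grasp_force: 0.0
```

Request:
arm_command(grip=[-1, -1, -1, -1, -1], translation=[[5.2, 0, 0], [5.2, 0, 0], [5.2, 0, 0], [0, 0, 0], [0, 0, 0]], rot=[[0, 0, 0], [0, 0, 0], [0, 0, 0], [0, 0, 0], [0, 0, 0]])

```text
t: 13.98
eef_pos: [0.6704, 0.0676, 0.2687]
tool_rot: [-3.139, 0.002, 1.474]
wrist_force: [0.7, -0.3, 0.1]
finger_gap: 0.0004
grasp_force: 0.0
```

Run:
```python
from h import *
go((69,0,225),'y',0)
c=cam('wrist','w5.png')
```

```text
jig now [ 66.603  -2.721 268.692] F [ 0.687 -0.244  0.132] t 13.975 gap 0.00037708128187432507
rot [-0.002  0.002  0.   ] | trans first [0.279 0.251 4.368] | trans after rot [0.272 0.24  4.369] 4.384205089161666
```

View pics/w5.png

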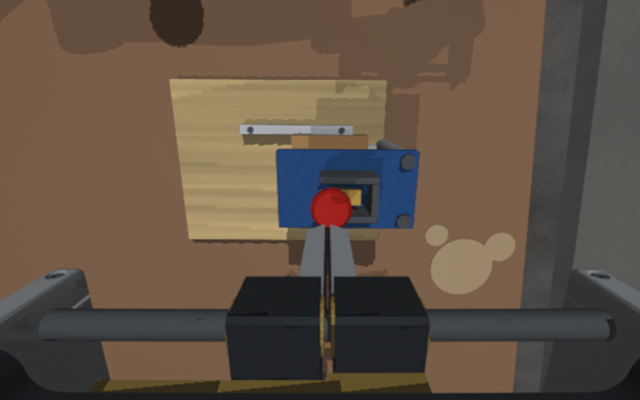

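The wrist view shows the closed fingers (325,230) lined up with the red knob (332,208). The blank is visible along the side stop at (330,142). Now I descend.

Request:
arm_command(grip=[-1, -1, -1, -1], translation=[[0.28, 0.25, 0], [0, 0, 2.2], [0, 0, 2.2], [0, 0, 0]], rot=[[0, 0, 0], [0, 0, 0], [0, 0, 0], [0, 0, 0]])

```text
t: 14.52
eef_pos: [0.6731, 0.0692, 0.225]
tool_rot: [-3.139, 0.001, 1.472]
wrist_force: [-0.6, 0.5, 0.1]
finger_gap: 0.0002
grasp_force: 0.0
```

Request:
arm_command(grip=[-1, -1, -1], translation=[[0, 0, 0.5], [0, 0, 0.5], [0, 0, 0]], rot=[[0, 0, 0], [0, 0, 0], [0, 0, 0]])

```text
t: 14.9
eef_pos: [0.6756, 0.0698, 0.2201]
tool_rot: [3.136, 0.001, 1.473]
wrist_force: [-2.2, -0.4, 6.1]
finger_gap: 0.0003
grasp_force: 3.3
```

Request:
arm_command(grip=[-1, -1, -1, -1], translation=[[0, 0, 0.4], [0, 0, 0.4], [0, 0, 0.4], [0, 0, 0]], rot=[[0, 0, 0], [0, 0, 0], [0, 0, 0], [0, 0, 0]])

```text
t: 15.4
eef_pos: [0.6756, 0.0698, 0.2097]
tool_rot: [3.135, 0.001, 1.473]
wrist_force: [-3.6, -0.8, 10.1]
finger_gap: 0.0003
grasp_force: 4.7
```

Request:
arm_command(grip=[-1, -1, -1, -1], translation=[[0, 0, 0.4], [0, 0, 0.4], [0, 0, 0.3], [0, 0, 0]], rot=[[0, 0, 0], [0, 0, 0], [0, 0, 0], [0, 0, 0]])

```text
t: 15.9
eef_pos: [0.6757, 0.0699, 0.1994]
tool_rot: [3.135, 0.001, 1.474]
wrist_force: [-3.7, -0.3, 10.8]
finger_gap: 0.0003
grasp_force: 5.4
```

Request:
arm_command(grip=[-1, -1, -1], translation=[[0, 0, 0.25], [0, 0, 0.25], [0, 0, 0]], rot=[[0, 0, 0], [0, 0, 0], [0, 0, 0]])

```text
t: 16.27
eef_pos: [0.6757, 0.0698, 0.1947]
tool_rot: [3.135, 0.001, 1.474]
wrist_force: [-5.5, -1.5, 12.6]
finger_gap: 0.0005
grasp_force: 6.4
```

Request:
arm_command(grip=[-1, -1, -1], translation=[[0, 0, 0.12], [0, 0, 0], [0, 0, 0]], rot=[[0, 0, 0], [0, 0, 0], [0, 0, 0]])

```text
t: 16.65
eef_pos: [0.6758, 0.0698, 0.1938]
tool_rot: [3.135, 0.001, 1.474]
wrist_force: [-6.1, -1.2, 13.0]
finger_gap: 0.0005
grasp_force: 6.6
```

Request:
arm_command(grip=[-1, -1, -1], translation=[[0, 0, -0.5], [0, 0, -0.3], [0, 0, 0]], rot=[[0, 0, 0], [0, 0, 0], [0, 0, 0]])

```text
t: 17.02
eef_pos: [0.6753, 0.0703, 0.1977]
tool_rot: [3.137, 0.0, 1.474]
wrist_force: [-0.2, -0.3, 4.2]
finger_gap: 0.0007
grasp_force: 2.6
```

Request:
arm_command(grip=[-1, -1, -1, -1, -1, -1, -1, -1], translation=[[0, 0, -3], [0, 0, -4], [-5, 0, 0], [-5, 0, 0], [-5, 0, 0], [0, 0, 0], [0, 0, 0], [0, 0, 0]], rot=[[0, 0, 0], [0, 0, 0], [0, 0, 0], [0, 0, 0], [0, 0, 0], [0, 0, 0], [0, 0, 0], [0, 0, 0]])

```text
t: 18.02
eef_pos: [0.6599, -0.0774, 0.2661]
tool_rot: [3.14, 0.0, 1.475]
wrist_force: [0.1, -0.4, -0.3]
finger_gap: 0.0005
grasp_force: 0.0
```

Run:
```python
from h import *
c=cam('top');
cv2.imwrite('pics/t6.png',cv2.resize(c['pixels'][150:210,255:325],None,fx=8,fy=8,interpolation=cv2.INTER_CUBIC))
p=c['pixels'].astype(int);m=(p[...,2]>150)&(p[...,1]<70)&(p[...,0]<70);m[:150]=0;m[190:]=0;m[:,:260]=0;m[:,310:]=0
v,u=np.where(m);print(len(u),u.mean(),v.mean(),np.median(pts(c,np.c_[u,v])[:,2]))
```

```text
59 283.3898305084746 167.05084745762713 0.19832308205531768
```

View pics/t6.png

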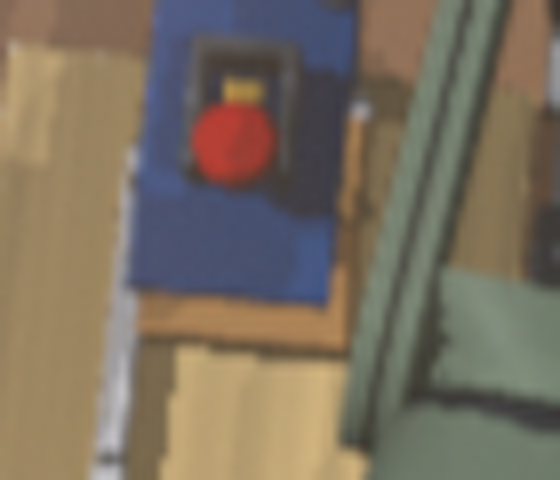

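The knob stays down at z = 0.198 m, about 23 mm of travel, so the latch has caught. The blank's rear edge (138,330)–(345,347) has not moved and the arm is clear, so I'll hand in.

```bash
python3 -c "
from station import workorder
print(workorder.close_job())"
```

```text
the job is handed in; nothing more can be done
None
```

The job is handed in, though no verdict came back: camera and force readings show the blank flush against both stops and the pin latched about 23 mm down, with the arm clear; the bowl, cup and cork block were not touched.

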